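# Slide the nylon pad out onto the latch rail and home under the clamp block

## Robot

A 7-joint arm with a two-finger parallel gripper is mounted at the origin on the work surface. World frame = base frame: x ahead of the robot, y to its left, z up, the work surface at z = 0. Lengths are in m, angles in rad, forces in N, time in s.
With the tool pointing down it reaches from about 0.375 to 0.925 m from the base axis. Payload 3.1 kg.
Tool frame: the origin (TCP) lies between the finger pads; the fingertips stand 19 mm ahead of it and the grasp point (between the pads) is the TCP; z points along the fingers, y is the line along which they close (so a half turn about z gives the same grasp; the last joint's range is limited). The gripper opens to 85 mm and grips with 20 to 120 N. Pads are 22 mm wide; open, the fingers measure 114 mm over their backs; the gripper's body (76 mm by 85 mm) begins 54 mm behind the grasp point. The pads swing forward as they close: fully open they stand 13 mm farther back than shut.
Start: joints at [-1.333, 0.383, 0.044, 1.598, -0.018, 1.161, -0.05], TCP at [0.214, 0.614, 0.225] pointing down, gripper open.
Joint ranges: [-2.61, 2.61], [-0.41, 2.15], [-1.48, 1.57], [0, 2.5], [-1.57, 4.71], [0.05, 1.97], [-2.85, 2.85]. Speed limits (rad/s): [2.79, 2.79, 3.14, 3.14, 3.14, 3.14, 3.14].

## Interface

Orientations are given as a unit quaternion [x, y, z, w].
In Python, from bench import move_ptp, movel, move_j, move_gripper, pause, inverse_kinematics, read_camera, camera_params, MotionError, sign_off, look_for, tip_of, read_time_s, read_qpos, read_joint_vel, read_effort, read_eef_pos, read_tcp_rot, read_ft_force, read_ft_torque, read_finger_gap, read_grasp_force gives the robot as it stands. Calls block until the motion is done:
- move_ptp(position, orientation): joint-space move of the TCP to a pose.
- movel(position, orientation=None, speed=0.15): straight line of the TCP; orientation=None keeps the orientation; speed is the mean speed in m/s.
- move_j(angles): joint-space move.
- move_gripper(opening, effort=None): finger opening in m; effort is the grip in N (None keeps the last); returns when the fingers have stopped.
- pause(seconds).
- inverse_kinematics(position, orientation): joint angles nearest the present ones, or None.
- read_camera(name): name is "side" or "top"; returns the picture (420x560x3 uint8, red, green, blue); there is no depth.
- camera_params(name): a dict with "K" (3x3 intrinsics, pixels), "dist_coeffs" ([k1, k2, p1, p2, k3] as OpenCV has them; the pictures are not rectified), "camera_from_world" (4x4, takes a point from world to camera coordinates). Camera axes: x right, y down, z forward; pixel columns grow to the right and rows downward; lengths in m; the calibration is good to about 2 mm. A picture is of the moment at which its call begins. camera_params takes no time and is no camera call.
A pose or a line that the arm cannot do raises MotionError and nothing moves.
- sign_off(): hands the job in; it is judged then, once.
Trained networks look in the newest picture that a camera, given by its name, has taken for a name from the list of things; names that differ only in an ending like _2 or _b are one class to them, and where a whole thing is asked for, a point or a joint stands for the part that bears it (a point fixed in the world has none). Each returns a list of dicts, best first, with "confidence" (0 to 1); they miss things now and then, are a little off and sometimes report something else, mostly with a low value. They report only what shows in the picture. A call takes as long as a camera call. They do not tell look-alikes from the thing itself.
- look_for(camera, name): "at" ([column, row] in pixels, amid what is visible of it).
- tip_of(camera, name): "at" ([column, row] in pixels: a listed point, or the origin of a listed thing).
Readings, each from a call of its own:
- read_time_s(): time.
- read_qpos(): joint angles.
- read_joint_vel(): joint speeds.
- read_effort(): joint torques, N m.
- read_eef_pos(): TCP position.
- read_tcp_rot(): TCP orientation.
- read_ft_force(): force on the tool from outside, world axes, zero at the start.
- read_ft_torque(): the same for the moment, N m.
- read_finger_gap(): finger opening in m.
- read_grasp_force(): force on a finger pad.
Only numpy, scipy, OpenCV 4.12 (cv2) and the standard library are available. Lean on these libraries where they do the work, as an engineer would, in place of code of your own. Each camera call takes 0.05 s, during which the arm holds its last target. There are 200 camera calls.

## Task

The white nylon pad on the loading block is too wide to grip: slide it off the block and along the narrow raised rail, under the bridge of the blue clamp block, until it is fully home against the stop hidden in there, which is set at a different depth each time and has to be felt for. Press it home gently, and leave it resting level on the rail alone, centred over the rail and square to it. Leave the spare pad, the bronze cam disc and the steel dowel where they are.

Things in the scene. Friction and masses are not known exactly. Their poses are not given: they have to be found in the camera images.
- fixture: Fixed fixture. Origin at table level under the line where loading block meets rail; y points along the rail towards the clamp block, x across, z up. Loading block (dark steel top): x -95 to 95, y -200 to 0 mm. Rail: x -15 to 15, y 0 to 225. Both share one flat top at z 70 mm, no step; beside the rail is only the drop to the table.
- bridge (a point): Blue clamp block, a bridge over the rail: this point is the middle of its mouth at rail-top height (fixture x 0, y 125, z 70 mm). Outside 174 mm wide, 100 mm long (fixture y 125 to 225), top 48 mm above the rail (boss 54). Opening 130 mm wide, 36 mm high, closed at the back. Inside is a rigid steel stop, its face 30 to 55 mm beyond this point, different every time.
- pad: White nylon slider pad on the loading block: slab 96 mm wide (its x), 130 mm long (its y), 24 mm thick, 0.3 to 0.5 kg. Origin at the centre of its underside. Its y starts within 20 degrees of the rail direction, its centre up to 25 mm off the line of the rail. When home, its +y end face bears on the stop.
- pin (a joint): Sprung pin in the face of the hidden stop: 0 m when out, 0.006 m when it is pushed flush with the stop face, that is when the pad is fully home. The spring is weak (under 1 N) and does not push the pad back; past flush the stop is rigid.
- spare_pad: A second pad of the same size (96 x 130 x 24 mm) lying on the table on the robot's side of the rail; a bystander. Origin at the centre of its underside.
- cam: Bronze cam disc, 92 mm across, 20 mm thick with a 36 mm hub (28 mm high in all), lying on the table on the far side of the loading block; a bystander. Origin at the centre of its underside.
- dowel: Stout steel dowel, 40 mm diameter, 85 mm tall, standing on the table on the far side of the rail; a bystander. Origin at the centre of its foot.
- panel: Cream enamel control panel, 170 mm wide, 170 mm high, 110 mm deep foot, with a black rocker switch; fixed, not used. Origin at the centre of its foot, front facing its -x.
Things that resemble listed ones, but are neither listed nor needed, are in the scene too. Leave any pink or purple look-alike of the pad alone.

How it is judged:
By the outcome, as a careful person would: the job done as asked, in the order asked, and still so for the second after the job is handed in, with the robot touching nothing.
It also fails if it takes over 72 s, if anything falls off the work surface, if the arm or the gripper's body presses on something with over 40 N, if the wrist force passes 120 N, or if a joint passes its speed limit or range.

## Working session

There is one attempt and no reset: what is moved stays moved. The work goes in short steps, each a Python script; the robot and the scene stay as the last script left them, time stands still between calls to the robot, and variables do not carry over. Pictures are saved under pics/ and viewed, at most 10 in all, crops included, and the job is handed in when it is done.

```bash
mkdir -p pics; ls
python3 - <<'E'
from bench import *
import cv2
for c in("top","side"):
    im=read_camera(c); cv2.imwrite(f"pics/{c}0.png",im[:,:,::-1])
    p=camera_params(c); print(c,p["K"],p["dist_coeffs"],p["camera_from_world"])
    for n in("fixture","bridge","pad","spare_pad","cam","dowel","panel"):
        print(c,n,[(d["at"],round(d["confidence"],2)) for d in tip_of(c,n)[:4]])
print(read_time_s(),read_tcp_rot(),read_ft_force())
E
```

```text
pics
top [[539.235087     0.         286.50103747]
 [  0.         539.235087   211.17271807]
 [  0.           0.           1.        ]] [-0.03883839  0.          0.          0.          0.        ] [[ 0.02196748 -0.99962257  0.01649665  0.08604705]
 [-0.98446589 -0.02450355 -0.17385765  0.54377763]
 [ 0.17419626 -0.01242117 -0.98463261  1.74095401]
 [ 0.          0.          0.          1.        ]]
top fixture [([323.6, 211.9], 0.71), ([355.9, 198.8], 0.22)]
top bridge [([282.7, 214.1], 0.88)]
top pad [([412.3, 158.7], 0.88), ([415.0, 214.6], 0.88), ([356.4, 196.3], 0.85), ([379.1, 276.7], 0.79)]
top spare_pad [([318.5, 256.5], 0.74)]
top cam [([334.4, 162.9], 0.91)]
top dowel [([291.6, 187.0], 0.69)]
top panel [([152.1, 206.4], 0.66)]
side [[424.98174255   0.         284.41229418]
 [  0.         424.98174255 211.8738929 ]
 [  0.           0.           1.        ]] [-0.01714214  0.          0.          0.          0.        ] [[ 0.77792414 -0.62833162 -0.00577988 -0.34286688]
 [-0.4779059  -0.58566298 -0.65467918  0.3769931 ]
 [ 0.40797057  0.51205297 -0.75588476  1.02780969]
 [ 0.          0.          0.          1.        ]]
side fixture [([320.9, 259.0], 0.75)]
side bridge [([282.3, 216.4], 0.68)]
side pad [([307.0, 352.0], 0.79), ([404.3, 341.2], 0.58), ([353.7, 260.6], 0.56), ([447.0, 290.4], 0.56)]
side spare_pad [([273.7, 284.3], 0.92)]
side cam [([368.2, 235.9], 0.82)]
side dowel [([322.4, 220.2], 0.9)]
side panel [([213.4, 154.3], 0.91)]
0.8 [ 1.67136410e-01  9.85933781e-01  2.02989624e-05 -1.04149695e-05] [1.36387615 0.04740018 0.30962299]
```

View pics/top0.png

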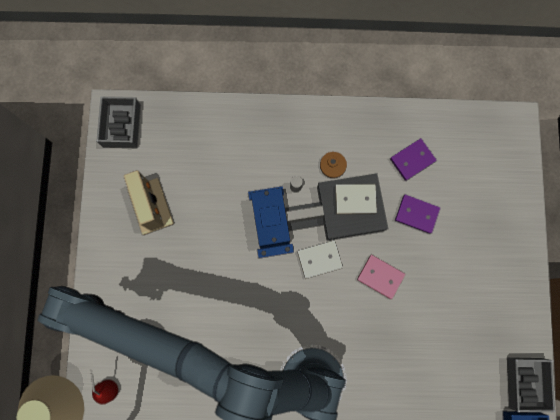

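View pics/side0.png

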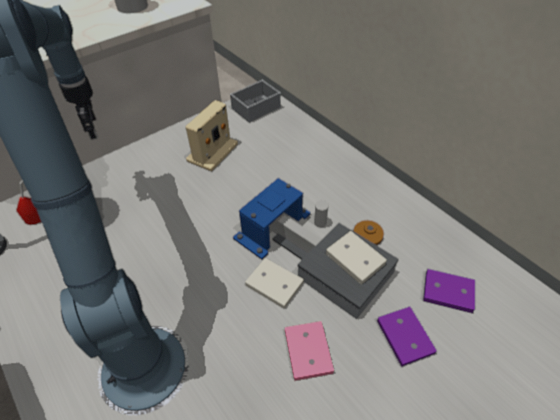

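The top view shows the dark loading block near (355,207), the rail running left to the blue bridge at (270,220), and the white pad at (356,198). The spare pad is at (320,260), the cam at (333,163) and the dowel at (297,184). The side view shows the same layout, with the pad at (356,256). I'll zoom in for corners.

Run:
```python
import cv2
a=cv2.imread("pics/top0.png")[170:250,240:400]; cv2.imwrite("pics/topc.png",cv2.resize(a,None,fx=5,fy=5,interpolation=cv2.INTER_CUBIC))
a=cv2.imread("pics/side0.png")[170:320,225:405]; cv2.imwrite("pics/sidec.png",cv2.resize(a,None,fx=4,fy=4,interpolation=cv2.INTER_CUBIC))
```

```text
(no output)
```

View pics/topc.png

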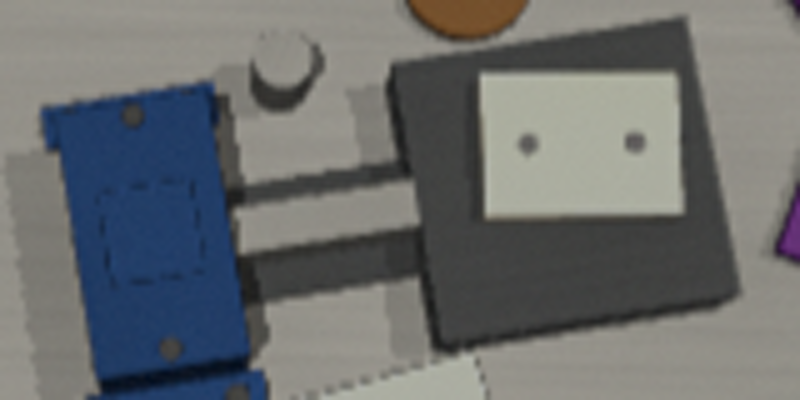

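View pics/sidec.png

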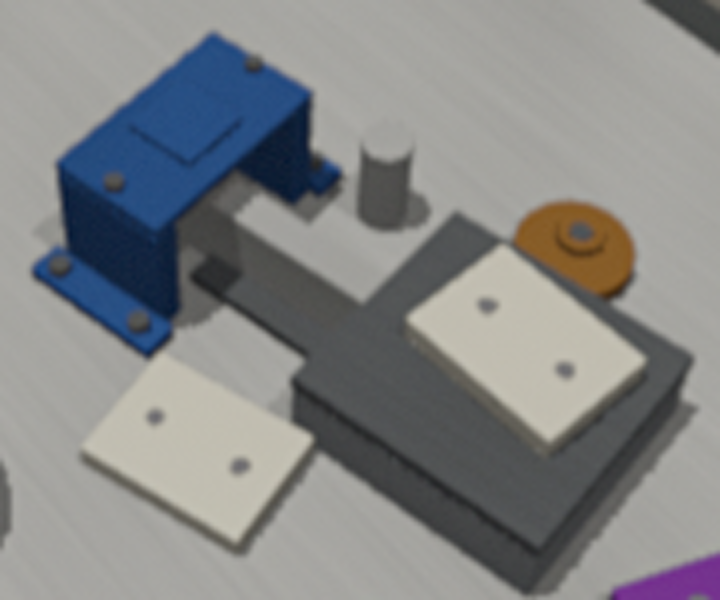

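The crops give clear corners of the block top, the pad top and the bridge. The rail's light top runs into the bridge mouth, and the pad sits offset to the far side (+x). I'll fit the poses next.

```bash
cat > h.py <<'E'
import numpy as np, cv2
from scipy.optimize import least_squares
from scipy.spatial.transform import Rotation as R
from bench import *
def proj(c,P):
    p=camera_params(c);T=np.array(p["camera_from_world"])
    return cv2.projectPoints(np.float64(P).reshape(-1,1,3),cv2.Rodrigues(T[:3,:3])[0],T[:3,3],np.array(p["K"]),np.array(p["dist_coeffs"]))[0][:,0]
def W(q,P):
    c,s=np.cos(q[2]),np.sin(q[2]);P=np.atleast_2d(np.float64(P))
    return np.c_[q[0]+c*P[:,0]-s*P[:,1],q[1]+s*P[:,0]+c*P[:,1],P[:,2]]
def fit(obs,q0):
    "obs: {cam:[(local pt),(pixel)]}"
    f=lambda q:np.concatenate([(proj(c,W(q,[o[0] for o in l]))-[o[1] for o in l]).ravel() for c,l in obs.items()])
    r=least_squares(f,q0,loss="soft_l1");return r.x,r.fun
E
cat > p.py <<'E'
from h import *
t=lambda u,v:(240+(u+.5)/5-.5,170+(v+.5)/5-.5)
s=lambda u,v:(225+(u+.5)/4-.5,170+(v+.5)/4-.5)
B=lambda x,y:(x,y,.07)
q,r=fit({"top":[(B(.095,0),t(392,65)),(B(.095,-.2),t(685,17)),(B(-.095,-.2),t(738,289)),(B(-.095,0),t(440,338)),((.087,.125,.118),t(213,85)),((-.087,.125,.118),t(248,358))],
 "side":[(B(-.095,0),s(293,380)),(B(-.095,-.2),s(543,548)),(B(.095,-.2),s(692,360)),(B(.095,0),s(458,212)),((.087,.125,.118),s(311,95)),((-.087,.125,.118),s(157,230)),((-.087,.225,.118),s(60,162)),((.087,.225,.118),s(212,34))]},[.5,0,0.1])
print("fixture",q,r.round(1))
P=lambda x,y:(x,y,.094)
p,r=fit({"top":[(P(.048,.065),t(480,72)),(P(.048,-.065),t(678,72)),(P(-.048,-.065),t(684,213)),(P(-.048,.065),t(486,215))],
 "side":[(P(.048,.065),s(510,243)),(P(.048,-.065),s(645,360)),(P(-.048,-.065),s(548,433)),(P(-.048,.065),s(408,318))]},[.55,-.1,0])
print("pad",p,r.round(1))
np.save("fx.npy",q);np.save("pad.npy",p)
d=p[:2]-q[:2];c,S=np.cos(q[2]),np.sin(q[2])
print("pad in fixture",c*d[0]+S*d[1],-S*d[0]+c*d[1],np.degrees(p[2]-q[2]))
from scipy.optimize import fsolve
for n,c_,px,z in(("dowel","top",(291.6,187),0),("dowelS","side",(322.4,220.2),0),("dowtop","top",t(285,60),.085),("bridge","top",(282.7,214.1),.07),("bridgeS","side",(282.3,216.4),.07)):
    w=fsolve(lambda a:(proj(c_,[[*a,z]])-px)[0],[.5,0]);d=w-q[:2];print(n,c*d[0]+S*d[1],-S*d[0]+c*d[1])
E
python3 p.py
```

```text
fixture [ 0.54509272 -0.0228716   0.19118434] [ 0.6 -0.7  1.  -0.7  1.8  0.7  1.4  1.  -0.4  0.6  1.8 -0.8 -0.8 -0.8
 -0.7  0.4  1.1 -1.3 -0.8 -0.8  0.9 -1.4 -0.3  0.4 -2.3 -0.3 -0.2 -1.5]
pad [ 0.58279961 -0.12684813  0.02774223] [ 0.5 -0.5  0.6 -0.6  0.4  0.2 -0.  -0.1 -1.6 -0.4  0.5 -0.4 -0.2  1.9
 -0.9 -0.9]
pad in fixture 0.01726205554366489 -0.10924719189263093 -9.364543045965641
dowel 0.10787578182277252 0.08646713122227756
dowelS 0.11993168796129919 0.07071720796952222
dowtop 0.10469922556922395 0.07260899110325932
bridge 0.00822250998190547 0.13502520543332308
bridgeS 0.006682005610616357 0.1381537834293584
```

Corner picks leave residuals of 1–2 px, so I'll refine with subpixel edges. The silhouette edges away from a camera sit at top height and the near ones at bottom height.

```bash
cat >> h.py <<'E'
def gray(im): return cv2.GaussianBlur(im.astype(np.float32).mean(2),(0,0),.8)
def edges(q,cam,g,segs,S=4.):
    "segs: (A,B,sign) local ends; sign = brightness change across to the left-normal of the projected A->B (0: any)"
    L,X,N=[],[],[]
    for A,B,sg in segs:
        t=np.linspace(.06,.94,40)[:,None];P=np.float64(A)*(1-t)+np.float64(B)*t
        u=proj(cam,W(q,P));d=u[-1]-u[0];n=np.array([d[1],-d[0]])/np.hypot(*d)
        k=np.arange(-S,S+.01,.1);m=(u[:,None]+k[None,:,None]*n).astype(np.float32)
        v=cv2.remap(g,m[...,0],m[...,1],cv2.INTER_CUBIC);D=np.gradient(v,axis=1)
        D=D*sg if sg else abs(D);D=D*np.exp(-(k/S)**2);i=D.argmax(1)
        ok=(D.max(1)>.25)&(i>3)&(i<len(k)-4);o=u+k[i][:,None]*n
        L.append(P[ok]);X.append(o[ok]);N.append(np.repeat(n[None],ok.sum(),0))
    return np.concatenate(L),np.concatenate(X),np.concatenate(N),[len(l) for l in L]
def refine(q,ims,segs,it=6):
    for j in range(it):
        E={c:edges(q,c,gray(ims[c]),s,4. if j<2 else 2.5) for c,s in segs.items() if s}
        f=lambda q:np.concatenate([((proj(c,W(q,e[0]))-e[1])*e[2]).sum(1) for c,e in E.items()])
        q=least_squares(f,q,loss="soft_l1",f_scale=.3).x
    r=f(q);i=0
    for c,e in E.items():
        for n in e[3]: print(c,n,"med res %.2f"%np.median(r[i:i+n]) if n else "-");i+=n
    return q
def rel(p,q):
    d=p[:2]-q[:2];c,S=np.cos(q[2]),np.sin(q[2])
    return np.array([(c*d[0]+S*d[1])*1e3,(-S*d[0]+c*d[1])*1e3,np.degrees(p[2]-q[2])])
def padsegs(cam,which="ABCD"):
    x,y,h,l=.048,.065,.094,.07
    # left-normal = outward for this (A->B) order is handled by sign 0
    s={"A":((x,-y,h),(x,y,h)),                                  # +x face
       "B":((-x,-y,l),(-x,y,l)),                                # -x face
       "C":((-x,y,l if cam=="top" else h),(x,y,l if cam=="top" else h)),   # +y
       "D":((-x,-y,h if cam=="top" else l),(x,-y,h if cam=="top" else l))} # -y
    return [(*s[k],0) for k in which]
E
cat > r.py <<'E'
from h import *
ims={c:cv2.imread(f"pics/{c}0.png") for c in("top","side")}
q=np.load("fx.npy");p=np.load("pad.npy")
z=.07;b=.118
F={"top":[((.095,-.2,z),(.095,0,z),0),((-.095,-.2,z),(.095,-.2,z),0),((.015,.02,z),(.015,.11,z),0),((-.015,.02,z),(-.015,.11,z),0),((-.087,.125,b),(.087,.125,b),0),((.087,.13,b),(.087,.215,b),0)],
"side":[((.095,-.2,z),(.095,-.14,z),0),((.02,0,z),(.095,0,z),0),((-.095,-.2,z),(-.095,0,z),0),((-.087,.225,b),(.087,.225,b),0),((-.087,.125,b),(-.087,.225,b),0),((-.015,.02,z),(-.015,.1,z),0)]}
q=refine(q,ims,F);print(q)
for c in F: print(c,refine(q,ims,{c:F[c]}))
p=refine(p,ims,{c:padsegs(c) for c in ims});print(p,rel(p,q))
for c in ims: print(c,rel(refine(p,ims,{c:padsegs(c)}),q))
np.save("fx.npy",q);np.save("pad.npy",p)
E
python3 r.py
```

```text
top 40 med res -0.02
top 40 med res -0.76
top 40 med res -0.20
top 40 med res -0.10
top 33 med res -0.01
top 40 med res 0.81
side 40 med res -0.03
side 40 med res 0.10
side 40 med res 0.18
side 40 med res 0.59
side 40 med res -0.29
side 40 med res -0.20
[ 0.54539843 -0.02284655  0.1845252 ]
top 40 med res 0.09
top 40 med res -0.13
top 40 med res -0.18
top 40 med res -0.19
top 39 med res 0.48
top 40 med res 0.33
top [ 0.5448028  -0.02011214  0.17455699]
side 40 med res -0.26
side 40 med res -0.23
side 40 med res 0.33
side 40 med res 0.27
side 39 med res -0.01
side 40 med res -0.09
side [ 0.54525683 -0.02410399  0.19230513]
top 40 med res -0.62
top 40 med res 0.59
top 40 med res 0.62
top 40 med res -0.18
side 40 med res -0.21
side 29 med res 0.48
side 40 med res 0.52
side 40 med res -1.17
[ 0.58317069 -0.12539239  0.03872209] [  18.31592856 -107.73541471   -8.35390294]
top 40 med res -0.60
top 40 med res 0.60
top 40 med res 0.35
top 40 med res -0.39
top [  18.14534088 -108.51580805   -8.18329563]
side 18 med res 0.53
side 40 med res -0.12
side 40 med res 1.16
side 40 med res -0.57
side [  30.20192794 -107.08047089   -6.62834339]
```

Fixture is at (0.545, −0.023), yaw 10.6°. The pad is about +18 mm off the line, y −108 and yaw −8°, so it's within the stated bounds. First I'll push it from the +x side with two fingertips parallel to the rail, to square and centre it.

```bash
cat >> h.py <<'E'
q=np.load("fx.npy") if __import__("os").path.exists("fx.npy") else None
def fp(x,y,z): return W(q,[[x/1e3,y/1e3,z/1e3]])[0]
def ori(deg):
    "tool down, tool x along fixture x rotated by deg; picks the half turn the last joint likes"
    return (R.from_euler("z",q[2]+np.radians(deg))*R.from_euler("x",np.pi)).as_quat()
def best(pos,deg):
    c=[]
    for h in(0,180,-180):
        j=inverse_kinematics(pos,ori(deg+h))
        if j is not None:c.append((abs(j[6]),ori(deg+h)))
    return min(c,key=lambda a:a[0])[1]
def ff():
    f=np.array(read_ft_force());c,s=np.cos(q[2]),np.sin(q[2]);return np.array([c*f[0]+s*f[1],-s*f[0]+c*f[1],f[2]]).round(1)
def where():
    return np.array([*rel(np.r_[read_eef_pos()[:2],q[2]],q)[:2],read_eef_pos()[2]*1e3]).round(1)
E
python3 - <<'E'
from h import *
move_gripper(.055)
o=best(fp(108,-106,200),0)
move_ptp(fp(108,-106,200),o);print(where(),ff(),read_qpos())
movel(fp(108,-106,94),o,.15);print(where(),ff())
for x in(95,85,75,68,64,62):
    movel(fp(x,-106,94),o,.05);print(where(),ff())
movel(fp(75,-106,94),o,.1);movel(fp(75,-106,200),o,.2)
j=read_qpos();print(read_time_s())
move_ptp(fp(0,-260,250),best(fp(0,-260,250),90))
for c in("top","side"):cv2.imwrite(f"pics/{c}1.png",read_camera(c)[:,:,::-1])
print(read_time_s())
E
python3 - <<'E'
import cv2,numpy as np
a=cv2.imread("pics/top1.png")[140:260,240:400];b=cv2.imread("pics/side1.png")[170:320,225:425]
f=lambda i:cv2.resize(i,(400,300),interpolation=cv2.INTER_CUBIC)
cv2.imwrite("pics/c1.png",np.hstack([f(a),f(b)]))
E
```

```text
[ 108.7 -104.3  199.8] [0.3 0.3 0.1] [-0.51826118  0.60262391  0.88028926  1.57309359 -0.48887998  1.199908
 -0.92744504]
[ 108.7 -106.6   95. ] [-0.   0.7  0.6]
[  94.7 -106.2   94.5] [-0.1 -0.5  0.3]
[  84.5 -106.1   93.9] [ 0.1  0.3 -0.7]
[  74.5 -106.2   94. ] [0.4 0.1 0.5]
[  67.5 -106.1   94. ] [-0.4 -0.4  0.4]
[  63.7 -106.1   94. ] [-0.3 -0.5 -0. ]
[  61.9 -106.    94. ] [-1.2  0.6  0. ]
7.9333
9.5167
```

View pics/c1.png

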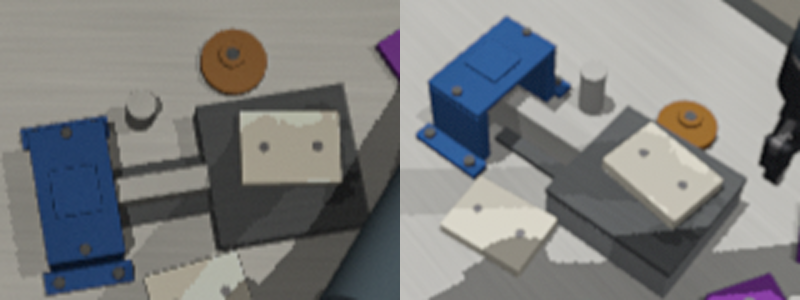

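The crop shows the pad still at a similar angle, and the contact forces were close to zero. I'll measure whether it moved.

Run:
```python
from h import *
ims={c:cv2.imread(f"pics/{c}1.png") for c in("top","side")}
p=np.load("pad.npy")
for c in ims:print(c,rel(refine(p,{c:ims[c]},{c:padsegs(c)}),q))
```

```text
top 40 med res -0.61
top 40 med res 0.59
top 40 med res 0.46
top 40 med res -0.44
top [  18.16561637 -108.36002535   -8.33929932]
side 19 med res 0.49
side 40 med res -0.03
side 40 med res 0.99
side 40 med res -0.58
side [  29.91220042 -107.28948572   -6.98094871]
```

The pad hasn't moved, so the fingertips must have missed it. I'll go back to that point and look.

Run:
```python
from h import *
o=best(fp(90,-106,200),0)
move_ptp(fp(90,-106,200),o)
movel(fp(90,-106,94),o,.2);movel(fp(64,-106,94),o,.06);print(where(),ff(),read_finger_gap(),read_eef_pos(),read_time_s())
a,b=read_camera("top"),read_camera("side")
cv2.imwrite("pics/top2.png",a[:,:,::-1]);cv2.imwrite("pics/side2.png",b[:,:,::-1])
e=np.array(read_eef_pos());Rm=R.from_quat(read_tcp_rot())
for c in("top","side"):print(c,proj(c,[e,e+Rm.apply([0,.03,.01]),e+Rm.apply([0,-.03,.01])]).round(1))
f=lambda i:cv2.resize(i,(400,300),interpolation=cv2.INTER_CUBIC)
cv2.imwrite("pics/c2.png",np.hstack([f(a[140:260,300:460]),f(b[190:310,280:440])])[:,:,::-1])
```

```text
[  64.  -105.9   94.3] [-0.7  0.   0.1] 0.05492126291067264 [ 0.62770876 -0.11520513  0.09429083] 12.2833
top [[352.8 184.2]
 [361.3 183.4]
 [343.4 186.3]]
side [[364.4 242.2]
 [373.3 250.2]
 [354.8 238.8]]
```

View pics/c2.png

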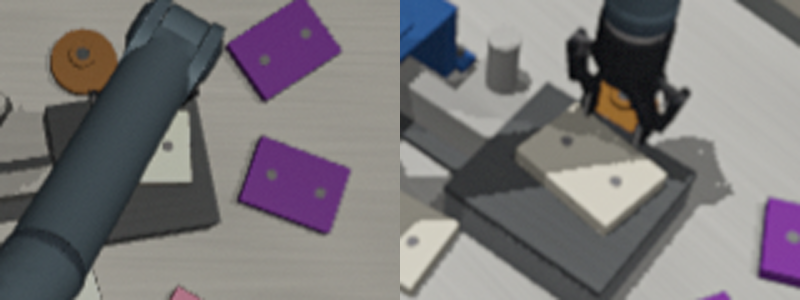

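The fingers appear at the pad's far edge, near (590,100) and (645,145) in the crop, possibly above its top. I'll overlay the model on a closer crop.

Run:
```python
from h import *
b=cv2.imread("pics/side2.png");x0,y0,k=335,195,9
c=cv2.resize(b[y0:y0+65,x0:x0+85],None,fx=k,fy=k,interpolation=cv2.INTER_CUBIC)
def m(P): return ((proj("side",P)-[x0,y0]+.5)*k-.5).astype(int)
p=np.load("pad.npy")
for z,col in((.07,(0,255,0)),(.094,(0,0,255))):
    cv2.polylines(c,[m(W(p,[(.048,.065,z),(.048,-.065,z),(-.048,-.065,z),(-.048,.065,z)]))],True,col,1)
e=np.array([0.62770876,-0.11520513,0.09429083])
yv=np.array([-np.sin(q[2]),np.cos(q[2]),0])
for s in(1,-1):
    for z in(.075,.085,.095,.105): cv2.circle(c,tuple(map(int,m([np.r_[(e+s*.03*yv)[:2],z]])[0])),3,(255,255,0),-1)
cv2.polylines(c,[m(W(q,[(.095,0,.07),(.095,-.2,.07),(-.095,-.2,.07),(-.095,0,.07)]))],True,(255,0,255),1)
cv2.imwrite("pics/c3.png",c)
```

```text
(no output)
```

View pics/c3.png

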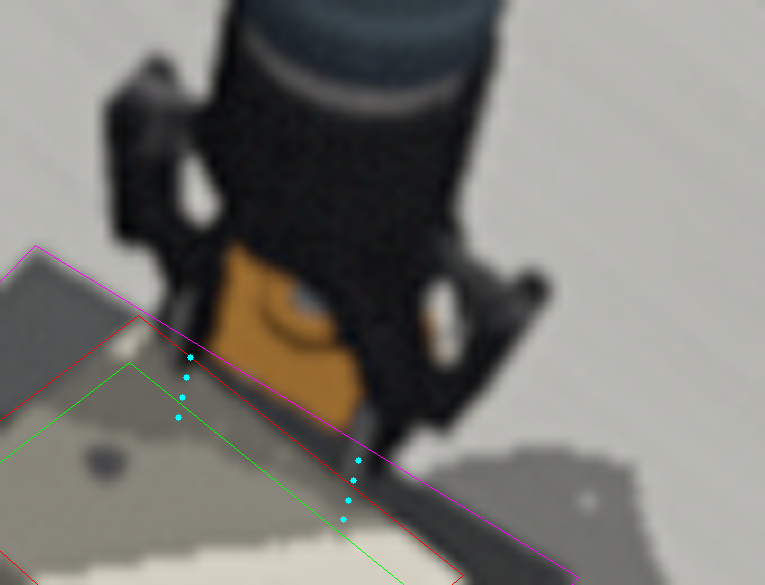

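The fitted pad outline (red) matches the image. The fingertips end at about z≈0.10, so they passed over the pad top: when open, the tips sit farther back than 19 mm. I'll find tip height by a gentle touch on the pad top.

Run:
```python
from h import *
o=np.array(read_tcp_rot())
movel(fp(64,-106,102),o,.1);movel(fp(50,-106,102),o,.1)
f0=ff()
for z in np.arange(101,76,-1.5):
    movel(fp(50,-106,z),o,.03);f=ff();print(z,where(),f-f0)
    if abs(f[2]-f0[2])>2.5: break
movel(fp(50,-106,102),o,.1);print(read_time_s())
```

```text
101.0 [  50.4 -105.8  100.9] [ 0.  -0.7  0.5]
99.5 [  50.  -105.9   99.3] [ 0.3 -0.2 -0.2]
98.0 [  49.9 -106.    97.8] [-0.6 -0.4 -0.2]
96.5 [  49.9 -105.9   96.4] [ 0.1 -0.1  0.8]
95.0 [  49.9 -106.    94.9] [ 0.8 -1.1  0.5]
93.5 [  49.9 -106.    93.4] [ 0.9 -0.5  0.1]
92.0 [  49.9 -106.    91.9] [1.1 0.3 0.3]
90.5 [  49.9 -105.9   90.4] [ 0.4 -0.3  0.1]
89.0 [  49.9 -105.9   88.9] [0.7 0.2 0.1]
87.5 [  49.9 -105.9   87.4] [0.3 0.1 0.1]
86.0 [  49.9 -105.9   85.9] [ 1.1  0.8 -0.8]
84.5 [  49.9 -105.9   84.4] [ 1.1 -0.9  0.4]
83.0 [  50.3 -106.2   83.6] [-0.6  0.4  3.9]
16.5167
```

Run:
```python
from h import *
o=np.array(read_tcp_rot())
movel(fp(50,-106,200),o,.25)
move_ptp(fp(0,-330,250),best(fp(0,-330,250),90))
ims={c:read_camera(c)[:,:,::-1].copy() for c in("top","side")}
for c in ims: cv2.imwrite(f"pics/{c}3.png",ims[c])
p=np.load("pad.npy");print(read_time_s())
for c in ims:print(c,rel(refine(p,{c:ims[c]},{c:padsegs(c)}),q))
k=5;c=cv2.resize(ims["top"][150:260,240:400],None,fx=k,fy=k,interpolation=cv2.INTER_CUBIC)
m=lambda P:((proj("top",P)-[240,150]+.5)*k-.5).astype(int)
cv2.polylines(c,[m(W(p,[(.048,.065,.094),(.048,-.065,.094),(-.048,-.065,.094),(-.048,.065,.094)]))],True,(0,0,255),1)
for z,g in((.07,[(.095,0),(.095,-.2),(-.095,-.2),(-.095,0)]),(.118,[(.087,.125),(.087,.225),(-.087,.225),(-.087,.125)]),(.07,[(.015,0),(.015,.125),(-.015,.125),(-.015,0)])):
    cv2.polylines(c,[m(W(q,[(*a,z) for a in g]))],True,(255,0,255),1)
cv2.imwrite("pics/c4.png",c)
```

```text
18.725
top 40 med res -0.61
top 40 med res 0.59
top 40 med res 0.37
top 40 med res -0.43
top [  18.12092759 -108.51001892   -8.36164471]
side 34 med res -2.05
side 39 med res 0.28
side 40 med res 0.87
side 40 med res -0.67
side [  28.51130667 -107.34136345   -4.98335515]
```

View pics/c4.png

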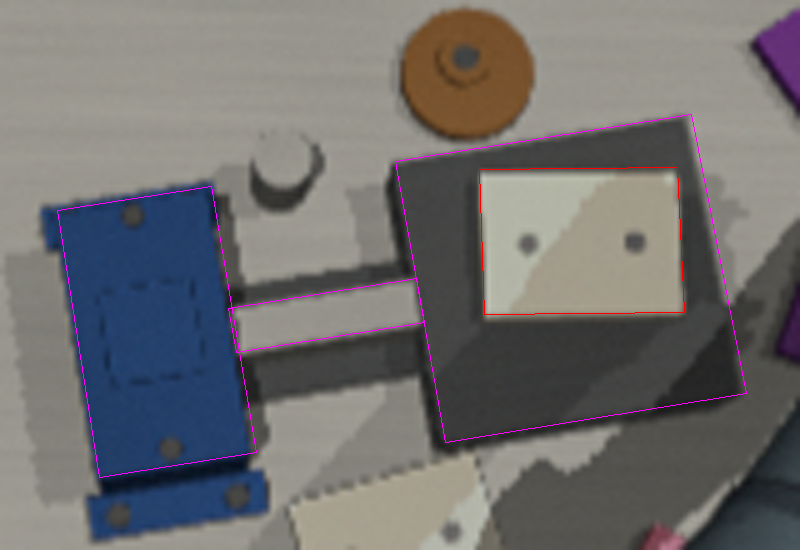

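The pad hasn't moved, and the outlines fit it well. The touch came at TCP z≈84 on a 94 mm top, so the tips stand about 10 mm above the TCP at this opening, which agrees with the picture. I'll redo the side push at TCP z=67 with force monitoring.

```bash
cat >> h.py <<'E'
def push(pts,o,z,lim=8,v=.05):
    f0=ff()
    for x,y in pts:
        movel(fp(x,y,z),o,v);f=ff()-f0;print((x,y),where(),f.round(1))
        if np.hypot(*f[:2])>lim: print("LIMIT");return False
    return True
def look(p,tag,cams=("top",),which="ABCD"):
    ims={c:read_camera(c)[:,:,::-1].copy() for c in("top","side")}
    for c in ims: cv2.imwrite(f"pics/{c}{tag}.png",ims[c])
    p=refine(p,ims,{c:padsegs(c,which) for c in cams});print("pad",rel(p,q).round(1),read_time_s());np.save("pad.npy",p);return p
E
python3 - <<'E'
from h import *
o=best(fp(120,-106,150),0)
move_ptp(fp(120,-106,150),o);movel(fp(120,-106,67),o,.15);print(where(),ff())
push([(x,-106) for x in(112,107,102,97,92,87,82,78,74,70,67,64,62)],o,67)
E
```

```text
[ 120.4 -106.8   67.7] [0.6 0.8 0.8]
(112, -106) [ 112.  -106.5   68.1] [-0.5 -0.8 -1. ]
(107, -106) [ 106.6 -106.1   67.1] [-0.5 -1.4 -0.3]
(102, -106) [ 101.5 -106.2   66.9] [-0.5 -1.1 -1.6]
(97, -106) [  96.5 -106.2   66.9] [-0.3 -0.7 -1.4]
(92, -106) [  91.5 -106.2   67. ] [ 0.  -0.8 -1.8]
(87, -106) [  86.5 -106.2   67. ] [-0.3 -1.5 -0.6]
(82, -106) [  81.8 -106.    67.1] [-0.2 -0.6 -0.6]
(78, -106) [  78.  -105.8   67.1] [ 0.6  0.2 -0.4]
(74, -106) [  73.8 -105.9   67. ] [ 1.  -0.1 -0.6]
(70, -106) [  69.6 -106.    67. ] [ 0.9 -0.4 -0.5]
(67, -106) [  66.6 -106.1   67. ] [ 0.   0.3 -0.8]
(64, -106) [  63.6 -106.    67. ] [-0.8 -1.2  0.1]
(62, -106) [  61.8 -106.    67. ] [ 1.   0.6 -0.1]
```

Run:
```python
from h import *
o=np.array(read_tcp_rot())
movel(fp(72,-106,67),o,.15);movel(fp(80,-106,160),o,.3)
move_ptp(fp(0,-330,200),best(fp(0,-330,200),90))
p=look(W(q,[[.005,-.108,0]])[0]*[1,1,0]+[0,0,q[2]],"4")
```

```text
top 40 med res -0.35
top 40 med res 0.32
top 40 med res 0.40
top 40 med res -0.42
pad [   2.6 -113.7   -0.8] 26.65
```

The pad is now at x=+2.6 mm, yaw −0.8°. Next comes the rear push with both fingertips, drifting −2.6 mm in x so the pad centres as it goes.

Run:
```python
from h import *
o=best(fp(2.6,-228,150),90)
move_ptp(fp(2.6,-228,130),o);movel(fp(2.6,-228,67),o,.15);print(where(),ff(),read_qpos().round(2) if hasattr(read_qpos(),'round') else '')
push([(2.6,-205),(2.6,-185)]+[(2.6-2.9*k/8,-185+160*k/8) for k in range(1,9)],o,67,v=.07)
y=-40;movel(fp(0,y,67),o,.15);movel(fp(0,y-20,150),o,.3)
move_ptp(fp(0,-300,180),o)
p=look(np.r_[fp(0,51,0)[:2],q[2]],"5",which="ABCD")
```

```text
[   2.7 -229.5   67.7] [-0.8  0.4  0.3] [-0.01  0.57  0.45  1.75 -0.31  0.89  0.75]
(2.6, -205) [   3.2 -203.9   67.4] [ 1.  -1.  -0.3]
(2.6, -185) [   2.7 -183.9   66.9] [ 1.  -0.1  0.4]
(2.2375000000000003, -165.0) [   2.4 -163.3   66.8] [ 0.3 -0.1  0.5]
(1.875, -145.0) [   2.1 -143.3   66.9] [ 1.4 -0.8 -0.8]
(1.5125000000000002, -125.0) [   1.7 -123.3   66.9] [ 1.7  0.  -0.4]
(1.1500000000000001, -105.0) [   1.3 -103.4   66.9] [ 1.2  0.7 -0.5]
(0.7875000000000001, -85.0) [  0.9 -83.4  66.9] [ 0.3 -0.2 -0.3]
(0.42500000000000027, -65.0) [  0.5 -63.3  66.9] [ 0.8 -1.  -0.1]
(0.0625, -45.0) [  0.1 -43.4  66.9] [ 2.3 -0.1 -0.3]
(-0.2999999999999998, -25.0) [ -0.2 -23.4  66.9] [ 0.  -1.3 -0.2]
top 40 med res -0.70
top 40 med res 0.55
top 40 med res 0.21
top 40 med res -0.18
pad [ 3.2 55.4 -0.1] 33.8917
```

Run:
```python
from h import *
p=np.load("pad.npy");out=[]
for c,x0,y0,w,h,k in(("top",250,165,100,75,4),("side",250,190,100,75,4)):
    im=cv2.imread(f"pics/{c}5.png");v=cv2.resize(im[y0:y0+h,x0:x0+w],None,fx=k,fy=k,interpolation=cv2.INTER_CUBIC);u=v.copy()
    m=lambda P:((proj(c,P)-[x0,y0]+.5)*k-.5).astype(int)
    for z,col in((.07,(0,255,0)),(.094,(0,0,255))):
        cv2.polylines(v,[m(W(p,[(.048,.065,z),(.048,-.065,z),(-.048,-.065,z),(-.048,.065,z)]))],True,col,1)
    out.append(np.vstack([u,v]))
cv2.imwrite("pics/c5.png",np.hstack(out))
```

```text
(no output)
```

View pics/c5.png

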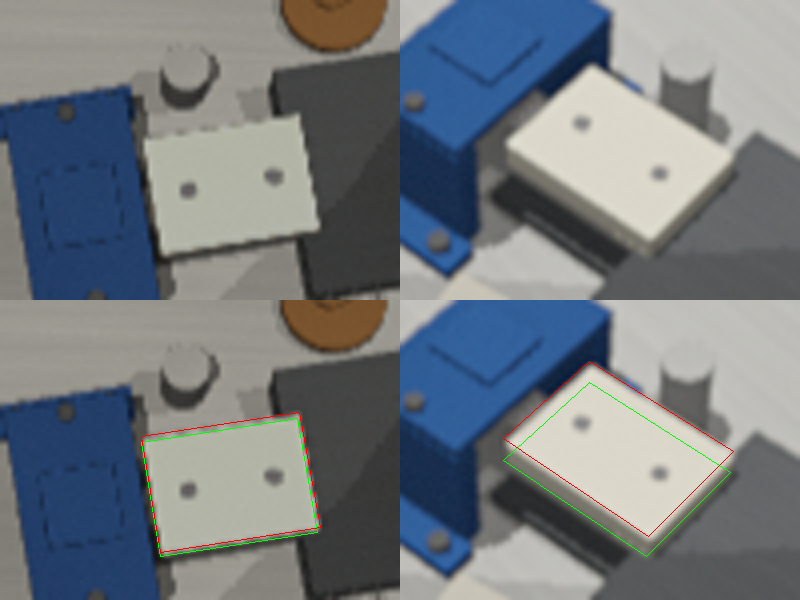

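The pad is on the rail against its estimated outline, about 3 mm towards the far side. It's square, and its front sits just short of the mouth. I'll nudge it sideways with the tips above the dowel's height, then go back behind it for the final push.

Run:
```python
from h import *
o=best(fp(71,27,150),0)
move_ptp(fp(71,27,130),o);movel(fp(71,27,77),o,.15);print(where(),ff())
push([(66,27),(62,27),(59.2,27)],o,77,v=.04)
movel(fp(70,27,77),o,.15);movel(fp(70,27,130),o,.3)
o=best(fp(0,-60,130),90)
move_ptp(fp(0,-60,130),o);print(read_time_s())
movel(fp(0,-60,67),o,.2);
ims=look(np.r_[fp(0,55,0)[:2],q[2]],"6")
```

```text
[70.8 26.3 76.8] [ 0.8  0.8 -0.2]
(66, 27) [66.4 26.7 78.1] [-0.8 -1.6  0.1]
(62, 27) [61.8 27.  77.2] [-1.6 -0.2  0.1]
(59.2, 27) [59.6 27.1 77.3] [-0.4 -1.1  0.6]
38.825
top 34 med res -0.79
top 40 med res 0.31
top 40 med res 0.16
top 40 med res -0.14
pad [ 3.2 55.4 -0.4] 39.3917
```

The edge fit says the pad hasn't moved, and its edges are now seen against a light background. I'll cross-check with the two dark holes on the pad's centreline, across earlier pictures and both cameras.

```bash
cat > holes.py <<'E'
from h import *
from scipy.optimize import fsolve
def holes(tag,cams=("top","side"),p=None):
    p=np.load("pad.npy") if p is None else p
    for c in cams:
        g=255-cv2.imread(f"pics/{c}{tag}.png").astype(np.float32).mean(2);o=[]
        for s in(.034,-.034):
            u=proj(c,W(p,[[0,s,.094]]))[0]
            for _ in range(4):
                i=np.round(u).astype(int);Y,X=np.mgrid[i[1]-5:i[1]+6,i[0]-5:i[0]+6];b=g[Y,X];w=np.clip(b-np.median(b)-.3*(b.max()-np.median(b)),0,None)*(np.hypot(X-u[0],Y-u[1])<4.5)
                u=np.array([(w*X).sum(),(w*Y).sum()])/w.sum()
            o.append(fsolve(lambda a:(proj(c,[[*a,.094]])-u)[0],p[:2]))
        o=np.array(o);d=o[0]-o[1];m=o.mean(0)
        print(tag,c,"mid",rel(np.r_[m,q[2]],q)[:2].round(1),"sep",round(np.hypot(*d)*1e3,1),"yaw",round(np.degrees(np.arctan2(-d[0],d[1])-q[2]),1))
if __name__=="__main__":
    a=np.r_[fp(18,-108.5,0)[:2],q[2]-np.radians(8.3)];b=np.r_[fp(3,-113.7,0)[:2],q[2]]
    holes("0",p=a);holes("4",p=b);holes("5");holes("6")
E
python3 holes.py
python3 - <<'E'
from h import *
# rail centre line seen by each camera alone, near y=60..100, pictures before the pad covered it
im={c:cv2.imread(f"pics/{c}0.png") for c in("top","side")}
F=[((s*.015,.02,.07),(s*.015,.11,.07),0) for s in(1,-1)]
for c in im:
    for f in F:
        L,X,N,n=edges(q,c,gray(im[c]),[f],3.);u=proj(c,W(q,L));dx=proj(c,W(q,L+[.001,0,0]))-u
        print(c,f[0][0],"edge shift in fixture x mm",np.median(((X-u)*N).sum(1)/(dx*N).sum(1)).round(2))
E
```

```text
0 top mid [  17.  -107.1] sep 69.4 yaw -8.1
0 side mid [  17.5 -110.1] sep 69.8 yaw -8.3
4 top mid [   1.6 -112.1] sep 70.2 yaw -1.0
4 side mid [   2.  -114.8] sep 70.2 yaw -1.0
5 top mid [ 2.4 55.6] sep 70.2 yaw 0.0
5 side mid [ 2.2 52.6] sep 69.9 yaw 0.0
6 top mid [ 0.8 55.3] sep 69.9 yaw -0.9
6 side mid [ 0.3 52.7] sep 70.3 yaw -0.3
top 0.015 edge shift in fixture x mm -1.0
top -0.015 edge shift in fixture x mm -0.5
side 0.015 edge shift in fixture x mm 0.69
side -0.015 edge shift in fixture x mm -1.01
```

The hole measurement is much more consistent and shows the nudge worked: the pad is now within about 1 mm and 1° of the rail line. Final push, feeling for the stop.

Run:
```python
from h import *
o=np.array(read_tcp_rot())
fy=lambda:np.mean([ff()[1] for _ in range(8)])
movel(fp(0,-32,67),o,.15);pause(.1);f0=fy();t=read_time_s();print(f0,t)
movel(fp(0,8,67),o,.06);print(where(),fy()-f0,read_time_s())
y=8;st=1.;n=0
while y<44 and read_time_s()<62:
    y+=st;movel(fp(0,y,67),o,.02);d=fy()-f0
    if d<-2 or n: st=.4;n+=1;print(round(y,1),where()[1],round(d,1),round(read_time_s(),2))
    if d<-7: print("STOP");break
    if d>-2:n=0;st=1. if n==0 else st
print(y,where(),ff(),read_time_s())
```

```text
0.0 39.825
[-0.3  9.3 66.7] 0.4 40.6417
14.0 14.2 -2.2 42.14
14.4 14.4 -1.8 42.39
18.4 18.5 -2.1 43.39
18.8 18.8 -1.2 43.64
20.8 20.9 -2.1 44.14
21.2 21.2 -2.3 44.39
21.6 21.5 -3.2 44.64
22.0 22.0 -2.4 44.89
22.4 22.4 -2.7 45.14
22.8 22.8 -2.6 45.39
23.2 23.2 -3.4 45.64
23.6 23.6 -1.4 45.89
25.6 25.8 -2.4 46.39
26.0 26.0 -3.5 46.64
26.4 26.4 -2.8 46.89
26.8 26.8 -2.3 47.14
27.2 27.2 -2.0 47.39
27.6 27.7 -2.8 47.64
28.0 28.0 -2.3 47.89
28.4 28.4 -2.3 48.14
28.8 28.8 -2.8 48.39
29.2 29.2 -3.3 48.64
29.6 29.6 -2.5 48.89
30.0 30.0 -2.7 49.14
30.4 30.4 -2.9 49.39
30.8 30.8 -2.2 49.64
31.2 31.2 -2.2 49.89
31.6 31.7 -2.9 50.14
32.0 32.0 -3.6 50.39
32.4 32.4 -2.5 50.64
32.8 32.9 -3.5 50.89
33.2 33.2 -2.9 51.14
33.6 33.7 -3.1 51.39
34.0 34.0 -3.4 51.64
34.4 34.4 -3.7 51.89
34.8 34.8 -4.1 52.14
35.2 35.2 -3.3 52.39
35.6 35.6 -3.8 52.64
36.0 36.0 -3.1 52.89
36.4 36.4 -4.1 53.14
36.8 36.8 -1.8 53.39
37.8 37.9 -3.4 53.64
38.2 38.2 -3.6 53.89
38.6 38.6 -4.1 54.14
39.0 39.0 -4.2 54.39
39.4 39.4 -4.2 54.64
39.8 39.5 -4.0 54.89
40.2 39.6 -6.5 55.14
40.6 39.6 -5.3 55.39
41.0 39.5 -6.1 55.64
41.4 39.5 -6.5 55.89
41.8 39.5 -8.4 56.14
STOP
41.79999999999993 [-0.  39.5 67. ] [ 0.  -8.4  1.2] 56.1417
```

The TCP stalled at y=39.5 while the force climbed to 8 N, so the pad is on the rigid stop. I'll back off and check.

Run:
```python
from h import *
from holes import holes
o=np.array(read_tcp_rot())
movel(fp(0,25,67),o,.05);movel(fp(0,-20,67),o,.2);movel(fp(0,-40,150),o,.3);move_ptp(fp(0,-290,180),o)
for c in("top","side"):cv2.imwrite(f"pics/{c}7.png",read_camera(c)[:,:,::-1])
print(read_time_s());holes("7",p=np.r_[fp(0,115,0)[:2],q[2]])
out=[cv2.resize(cv2.imread(f"pics/{c}7.png")[y:y+90,x:x+120],(400,300),interpolation=cv2.INTER_CUBIC) for c,x,y in(("top",240,160),("side",235,180))]
cv2.imwrite("pics/c7.png",np.hstack(out))
```

```text
58.525
7 top mid [  0.6 114.8] sep 64.6 yaw 0.3
7 side mid [ -0.8 108.2] sep 57.2 yaw 3.3
```

View pics/c7.png

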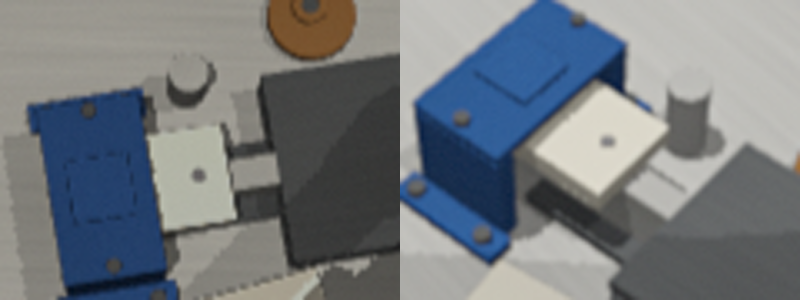

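The pad is level on the rail and inside the mouth. One hole is hidden under the bridge, so I'll check with the visible hole and the rear edge.

Run:
```python
from h import *
from scipy.optimize import fsolve
for c in("top","side"):
    im=cv2.imread(f"pics/{c}7.png");g=255-im.astype(np.float32).mean(2)
    u=proj(c,[fp(0,80,94)])[0]
    for _ in range(5):
        i=np.round(u).astype(int);Y,X=np.mgrid[i[1]-5:i[1]+6,i[0]-5:i[0]+6];b=g[Y,X];w=np.clip(b-np.median(b)-.3*(b.max()-np.median(b)),0,None)*(np.hypot(X-u[0],Y-u[1])<4.5)
        u=np.array([(w*X).sum(),(w*Y).sum()])/w.sum()
    o=fsolve(lambda a:(proj(c,[[*a,.094]])-u)[0],q[:2]);print(c,"rear hole",rel(np.r_[o,q[2]],q)[:2].round(1))
    p=np.r_[fp(0,114,0)[:2],q[2]]
    for nm,s in(("rear",((-.048,-.065,.094),(.048,-.065,.094),0)),("+x",((.048,-.06,.094),(.048,-.01,.094),0))):
        L,Xo,N,n=edges(p,c,gray(im),[s],4.);x=np.array([fsolve(lambda a:(proj(c,[[*a,.094]])-v)[0],p[:2]) for v in Xo])
        r=np.array([rel(np.r_[v,q[2]],q)[:2] for v in x]);ax=0 if nm=="rear" else 1
        l=cv2.fitLine(r.astype(np.float32),cv2.DIST_HUBER,0,.01,.01).ravel();print(nm,"angle",np.degrees(np.arctan(l[1]/l[0] if ax==0 else -l[0]/l[1])).round(1),"at",l[2:].round(1))
```

```text
top rear hole [ 0.8 82.5]
rear angle 0.0 at [ 3.2 53.5]
+x angle 0.3 at [46.8 79.6]
side rear hole [ 0.8 79.6]
rear angle -0.4 at [-0.9 48.8]
+x angle 0.1 at [48.  78.3]
```

The pad is centred within 1 mm and square within 0.5°. Its depth fits a stop near 55 mm. Handing in.

```bash
python3 -c "
from bench import *
print(sign_off(),read_time_s())"
```

```text
the job is handed in; nothing more can be done
the job is handed in; nothing more can be done
```

The pad is home against the hidden stop, pressed to about 8 N, and rests on the rail within about 1 mm of centre and 0.5° of square; I handed the job in at about 58.5 s with the arm clear and the bystanders left alone.

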